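# Open the equipment box: loosen its wing nut, swing the eyebolt out, raise the lid

## Task

Open the cast grey equipment box so that the card inside can be reached. Loosen its wing nut (counterclockwise) by feel, just until the nut passes freely over the lip of the lid's slotted lug, without running it up hard against the ring on the bolt's end; swing the eyebolt right out and down out of the slot without dragging the nut hard against the lip; then raise the lid by its handle until it stays open by itself at 45 degrees or more. Leave the other things on the bench undisturbed.

Things in the scene. Friction and masses are not known exactly. Their poses are not given: they have to be found in the camera images.
- enclosure: Grey cast box, 150 deep (x) x 190 wide (y) x 82 mm high with its lid; fixed to the bench. Origin: middle of its underside at bench height; -x is its front (swing bolt), +x its back (lid hinge), z up. Bench top z = 0. Lid top is flat, 82 mm up.
- wing_nut (a joint): Turn of the steel wing nut on the bolt; 0 when its wings point along the box's x; grows counterclockwise from above = loosening, rising 10 mm a full turn. Where its thread begins is unknown. From its washer's underside (79 to 82 mm up at the start): washer 21 across, then hub 16 across, to 9; wings, a flat plate 51 wide, 10 thick, 15 mm gap in the middle, to 32 mm. Drag 0.15 N m.
- lug_slot (a point): Middle of the lug's seat, on the bolt's axis while the bolt stands: 91 mm in front of the box's middle, 82 mm up. The lug, 34 mm long and 33 wide, juts from the lid's front edge and has a 11 mm slot open to the front. The squeezed gasket under the lid lets it rise up to 3 mm as the nut is loosened.
- lug_lip: Low lip, 2.5 mm high, across both prong ends of the lug, 13 mm in front of the bolt's axis: it keeps the nut from slipping out. Origin midway between its halves, at seat height. The nut's washer catches on it until raised enough, which takes 1 to 3.5 rad from the start, different every time: felt, by pulling the nut outward with a few newtons.
- bolt_ring: Retaining ring, 10 mm across, riveted on the bolt's end between the wings; origin: centre of its underside. The hub meets it only about 0.45 rad after the nut has come free, and presses hard on it 0.3 rad later, so feel for freedom every 0.25 rad or so.
- bolt_pin (a point): Pin on which the eyebolt swings: axis along the box's y, 91 mm in front of the box's middle, 32 mm up, 50 mm under the lug's seat.
- eyebolt (a joint): Swing of the eyebolt (8 mm shank, eye on the pin): 0 upright in the slot, grows as its top goes outward to the box's front (-x) and down; stop at 1.45 rad. Loose on its pin: free of the lug, about 1 N at the nut moves it, and let go past 0.3 rad it sinks to the stop by itself. Past 0.5 rad the nut is clear of the lug.
- lid (a joint): Lid angle: 0 shut, grows as it opens; stop at 1.2 rad. A stiff hinge holds it wherever it is left. Hinge axis along the box's y, 84 mm behind the box's middle, 68 mm up.
- lid_handle (a point): Middle of the lid's handle: a round steel bar, 10 mm thick, straight for 80 mm along the box's y, 15 mm in front of the lid's middle, its axis 112 mm up (30 over the lid), 99 mm from the hinge axis. About 10 N lifts it; it can pivot between the fingers.
- multimeter: Bystander: multimeter 149x75x51 mm, loose on the bench; origin under its middle.
- screwdriver: Bystander: screwdriver 173x31x28 mm, loose on the bench; origin under its middle.
- spool: Bystander: spool of solder, 56 mm across, 40 mm high, loose on the bench; origin under its middle.

How it is judged (in metres and radians):
On the way:
1. the eyebolt is swung out of the slot (more than 1 rad) while the lid is still shut (value of joint eyebolt above 1 rad and value of joint lid below 0.06 rad), for 0.2 s.
At the end, for the whole second after the job is handed in: The lid stands open by itself at more than 0.7 rad (40 degrees) and is at rest, and the eyebolt hangs swung out by more than 1 rad (value of joint lid above 0.7 rad and value of joint eyebolt above 1 rad and velocity of joint lid between -0.1 and 0.1 rad/s); the robot touches nothing.
It fails at once if the wing nut is dragged or forced against the lug's lip with more than 35 N (contact force between lug_lip and anything else above 35 N).
It fails at once if the wing nut is run up hard against the ring on the bolt's end (over 15 N) (contact force between bolt_ring and anything else above 15 N).
It fails at once if the multimeter, the screwdriver or the spool is moved by more than 3 cm (distance of any of multimeter, screwdriver, spool from where it was at the start of the episode above 0.03 m).
It also fails if it takes over 72 s, if anything falls off the work surface, if the arm or the gripper's body presses on something with over 40 N, if the wrist force passes 120 N, or if a joint passes its speed limit or range.

## Robot

A 6-joint arm with a two-finger parallel gripper is mounted at the origin on a cart in front of the work surface, level with it; the furniture and walls round the work are solid. World frame = base frame: x ahead of the robot, y to its left, z up, the work surface at z = 0. Lengths are in m, angles in degrees, forces in N, time in s.
With the tool pointing down it reaches from about 0.4 to 0.825 m from the base axis. Payload 7 kg.
Tool frame: the origin (TCP) lies midway between the tips of the shut fingers; the grasp point (between the pads) lies 19 mm behind it; z points along the fingers, y is the line along which they close (so a half turn about z gives the same grasp; the last joint's range is limited). The gripper opens to 85 mm and grips with 20 to 120 N. Pads are 22 mm wide; open, the fingers measure 114 mm over their backs; the gripper's body (76 mm by 85 mm) begins 54 mm behind the grasp point. The pads swing forward as they close: fully open they stand 13 mm farther back than shut.
Start: joints at [86.236, 20.546, 0.682, 0, -70.136, -16.507], TCP at [0.234, 0.633, 0.231] pointing down, gripper open.
Joint ranges: [-176.03, 176.03], [-82.01, 121.73], [-58.28, 71.71], [-173.87, 95.51], [-174.79, -0.11], [-173.66, 173.66]. Speed limits (degrees/s): [136.94, 136.94, 172.46, 180, 180, 180].

## Interface

Orientations are given as a 3x3 rotation matrix whose columns are the frame's x, y, z axes.
In Python, from plant import env gives the robot as it stands. The module is installed in compiled form; this text tells all that it offers.
- The arm moves only by the tool move_arm, never from a script. Its argument "series" is a list of rows, each a list of 4 numbers: the shift along the tool's x, y, z in mm, then the turn about the tool's z in degrees. A call has 1 to 8 rows; each row is the pose to reach, as a shift and turn from the pose commanded when the call began, along the tool's axes at that moment; what a row does not reach only later rows make up. A row lasts 1/12 s, in which the tool goes at most 41.7 mm and 7.16 degrees, less where a joint would pass 70% of its speed; a pose out of reach is approached as far as the arm can. A call with a gripper value outside its range is refused whole. "gripper" is the finger opening in mm, from 0 to 85.4, set as the call begins (left out, the last holds). The fingers move at their own pace and stop on an object; "grip_force" is the grip in N (left out, the last holds). Time passes only in rows, so rows that repeat a pose let the fingers close. It gives the time, the measured TCP pose, the force, the opening and the grip force at its end, in the units of the state.
- env.sense(): the state, without advancing time (a new reading comes with each control period).
- env.capture(name): name is "side" or "top"; returns a dict with "frame" (384x512x3 uint8, red, green, blue), "fx", "fy", "cx", "cy" (pixels), "k1" (the pictures are not rectified: a ray, as slopes to the right and down, at radius r is drawn at 1 + k1 r^2 times it, then the intrinsics apply), "R" (3x3) and "t" (3): a world point X has camera coordinates R X + t. Camera axes: x right, y down, z forward; pixel columns grow to the right and rows downward; lengths in m; the calibration is good to about 2 mm. A picture is of the moment at which its call begins. There is no depth.
- env.sign_off(): hands the job in; it is judged then, once.
The state is a dict: "time": time; "joint_positions": joint angles; "joint_velocities": joint speeds; "joint_efforts": joint torques, N m; "ee_pos": TCP position; "tool_rot": TCP orientation; "ft_force": force on the tool from outside, world axes, zero at the start; "torque": the same for the moment, N m; "grip_width": opening from 0.0 (shut) to 1.0 (fully open); "grip_force": force on a finger pad.
Only numpy, scipy, OpenCV 4.12 (cv2) and the standard library are available. Lean on these libraries where they do the work, as an engineer would, in place of code of your own. Each camera call takes 0.05 s, during which the arm holds its last target. There are 200 camera calls.

## Working session

There is one attempt and no reset: what is moved stays moved. The work goes in short steps, Python scripts to look and compute and a tool call to move; the robot and the scene stay as the last step left them, time stands still between calls to the robot, and variables do not carry over. Pictures are saved under pics/ and viewed, at most 10 in all, crops included, and the job is handed in when it is done.

Besides the shell and the picture viewer there is one more tool, called after "Emit:" by a JSON object that holds its "op" and its "data", one argument or row to a line. move_arm: Moves the arm, as the interface text tells. Its arguments: {"type":"object","properties":{"series":{"type":"array","items":{"type":"array","items":{"type":"number"}}},"gripper":{"type":"number"},"grip_force":{"type":"number"}},"required":["series"]}

```bash
mkdir -p pics; python3 - <<'E'
from plant import env
import cv2,numpy as np
for n in("side","top"):
    c=env.capture(n); cv2.imwrite(f"pics/{n}0.png",c["frame"][:,:,::-1])
    print(n,c["fx"],c["fy"],c["cx"],c["cy"],c["k1"],np.round(c["R"],3).tolist(),np.round(c["t"],3))
s=env.sense();print(s["time"],s["ee_pos"],np.round(s["tool_rot"],3),s["ft_force"],s["grip_width"])
E
```

```text
side 362.62506298301713 362.62506298301713 259.2409777747757 193.95405471887256 0.028576552867050357 [[0.998, 0.055, 0.016], [0.04, -0.492, -0.87], [-0.04, 0.869, -0.493]] [-0.511  0.062  1.203]
top 402.70833977616 402.70833977616 257.85334874311303 187.57466052629505 0.05033271332090448 [[0.001, -1.0, 0.012], [-0.99, -0.003, -0.139], [0.139, -0.012, -0.99]] [0.004 0.515 1.39 ]
0.1 [0.23373045 0.63278516 0.23044187] [[ 0.938 -0.347 -0.   ]
 [-0.347 -0.938 -0.001]
 [ 0.     0.002 -1.   ]] [-0.204331   -0.40718729 -0.07089834] 0.9973562895512504
```

View pics/side0.png

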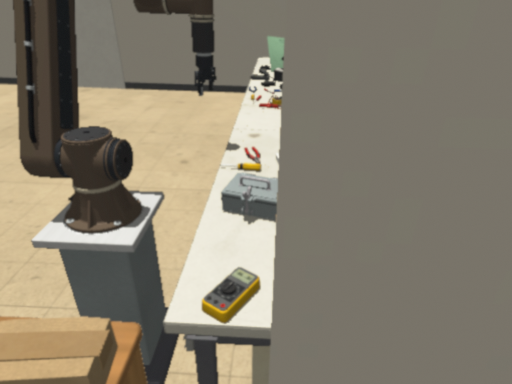

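View pics/top0.png

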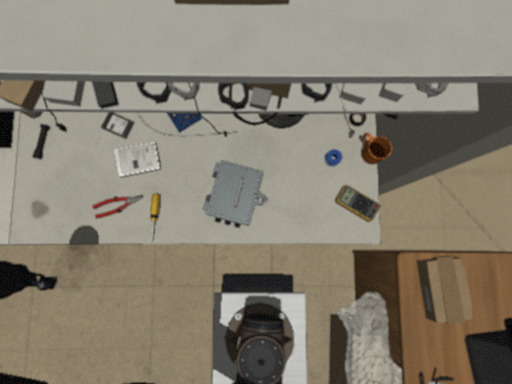

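The top view shows the box at about (235,192) with its lug and nut at (261,198), so the front faces the robot's right (-y). In the side view the nut is near (248,200) and the handle near (256,183), and a panel hides the right part of the view.

```bash
python3 - <<'E'
import cv2,numpy as np
t=cv2.imread("pics/top0.png")[150:235,190:290]; s=cv2.imread("pics/side0.png")[165:230,210:285]
a=cv2.resize(t,None,fx=5,fy=5,interpolation=cv2.INTER_CUBIC); b=cv2.resize(s,None,fx=4,fy=4,interpolation=cv2.INTER_CUBIC)
o=np.zeros((425,800,3),np.uint8); o[:,:500]=a; o[:260,500:800]=b; cv2.imwrite("pics/c1.png",o)
E
```

```text
(no output)
```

View pics/c1.png

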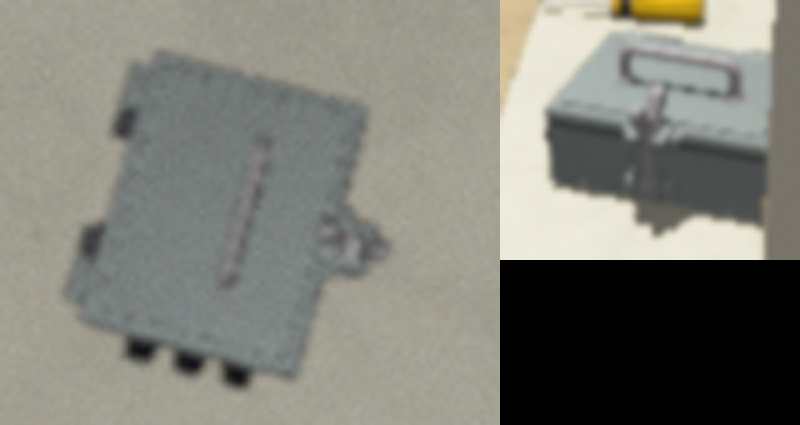

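The crop gives the lid's corners, the handle bar from top px (243,178) to (235.6,206.6), and the nut near top px (260,198.4). In the side view the nut runs from px (249.5,187.5) at its top to (247,197) at its seat.

```bash
cat > h.py <<'E'
from plant import env
import numpy as np, cv2
def ray(c,u,v):
    d=np.array([(u-c["cx"])/c["fx"],(v-c["cy"])/c["fy"]]); 
    p=cv2.undistortPoints(np.array([[[u,v]]],float),np.array([[c["fx"],0,c["cx"]],[0,c["fy"],c["cy"]],[0,0,1]]),np.array([c["k1"],0,0,0.]))[0,0]
    R=np.array(c["R"]);t=np.array(c["t"]); d=R.T@np.array([p[0],p[1],1]); return -R.T@t,d/np.linalg.norm(d)
def plane(c,uv,z):
    o,d=ray(c,*uv); return o+d*(z-o[2])/d[2]
def tri(a,ua,b,ub):
    o,d=ray(a,*ua);p,e=ray(b,*ub); s=np.linalg.lstsq(np.c_[d,-e],p-o,rcond=None)[0]
    x,y=o+s[0]*d,p+s[1]*e; return (x+y)/2,np.linalg.norm(x-y)
def proj(c,X):
    x=np.array(c["R"])@X+c["t"]; p=x[:2]/x[2]; p=p*(1+c["k1"]*(p@p)); return c["fx"]*p[0]+c["cx"],c["fy"]*p[1]+c["cy"]
E
python3 - <<'E'
from h import *
np.set_printoptions(precision=4,suppress=True)
t=env.capture("top");s=env.capture("side")
C=np.array([plane(t,p,.082) for p in[(222,160),(263.2,171),(249.6,225.6),(206,213.6)]]);print(C,C.mean(0))
h=[plane(t,p,.112) for p in[(243,178),(235.6,206.6)]];print(h,np.mean(h,0),np.degrees(np.arctan2(*(h[0]-h[1])[[1,0]])),np.linalg.norm(h[0]-h[1]))
print("handle tri",tri(t,(243,178),s,(241.3,177.5)))
n=plane(t,(260,198.4),.1);print("nut",n,"tri",tri(t,(260,198.4),s,(248.3,192)), tri(t,(260,198.4),s,(249.5,187.5)))
m=C.mean(0)
print(np.degrees(np.arctan2(*(C[1]-C[0])[[1,0]])),np.degrees(np.arctan2(*(C[2]-C[3])[[1,0]])),np.degrees(np.arctan2(*(C[1]-C[2])[[1,0]])))
print(env.sense()["time"])
E
```

```text
[[ 0.6046  0.1297  0.082 ]
 [ 0.5665 -0.0125  0.082 ]
 [ 0.3791  0.0336  0.082 ]
 [ 0.4194  0.1813  0.082 ]] [0.4924 0.083  0.082 ]
[array([0.537 , 0.0562, 0.112 ]), array([0.4406, 0.0802, 0.112 ])] [0.4888 0.0682 0.112 ] -13.970456869151558 0.09932964237571074
handle tri (array([0.491 , 0.0477, 0.137 ]), np.float64(0.08396640420781258))
nut [ 0.4695 -0.0012  0.1   ] tri (array([ 0.4727, -0.0007,  0.1005]), np.float64(0.006550634179588857)) (array([ 0.4737, -0.0001,  0.1158]), np.float64(0.011979171207922286))
-104.97832935785698 -105.26502481102293 -13.812999303219865
0.2
```

```bash
python3 - <<'E'
from h import *
T=np.mean([env.capture("top")["frame"].astype(float) for _ in range(6)],0)[:,:,::-1]
S=np.mean([env.capture("side")["frame"].astype(float) for _ in range(6)],0)[:,:,::-1]
a=cv2.resize(T[185:212,247:274].astype(np.uint8),(400,400),interpolation=cv2.INTER_CUBIC);b=cv2.resize(S[180:207,234:261].astype(np.uint8),(400,400),interpolation=cv2.INTER_CUBIC)
cv2.imwrite("pics/c2.png",np.hstack([a,b]))
E
```

```text
(no output)
```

View pics/c2.png

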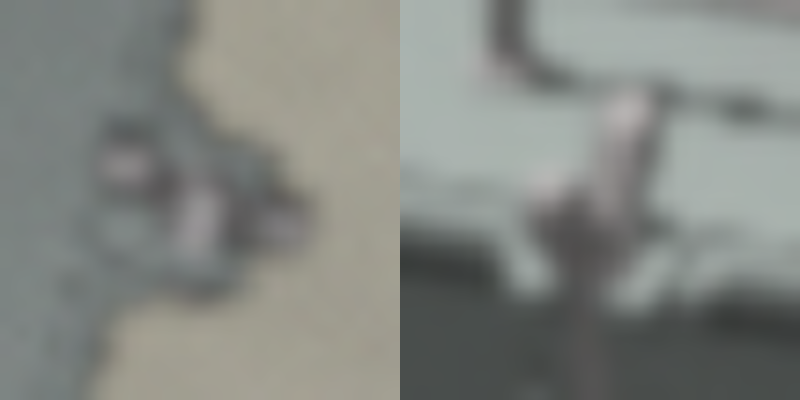

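Left half: the wing tops are at crop px (125,165) and (285,222), with the bolt end between them. Right half: the wings are at about (630,105) for the back one and (545,180) for the front one. I'll triangulate both.

```bash
python3 - <<'E'
from h import *
np.set_printoptions(precision=4,suppress=True)
t=env.capture("top");s=env.capture("side");k=27/400
T=lambda u,v:(247+(u+.5)*k-.5,185+(v+.5)*k-.5)
S=lambda u,v:(234+(u-400+.5)*k-.5,180+(v+.5)*k-.5)
a=plane(t,T(125,165),.113);b=plane(t,T(285,222),.113);print(a,b,(a+b)/2,np.linalg.norm(a-b),np.degrees(np.arctan2(*(b-a)[[1,0]])))
print(tri(t,T(125,165),s,S(628,108)),tri(t,T(285,222),s,S(545,185)))
f=np.array([-.25,-.968,0]);print("seat px",proj(s,np.array([.4696,-.0035,.082])),S(580,270))
m=(a+b)/2
for X in((m+.0165*f),(m-.0165*f)): print([ (np.array(proj(t,X))-[247,185])/k,(np.array(proj(s,X))-[234,180])/k+[400,0]])
E
```

```text
[0.4772 0.0159 0.113 ] [ 0.4644 -0.0202  0.113 ] [ 0.4708 -0.0022  0.113 ] 0.03823903840226033 -109.58733548753852
(array([0.4771, 0.0158, 0.1107]), np.float64(0.0008286480262021202)) (array([ 0.4634, -0.0204,  0.1116]), np.float64(0.0022448610289721826))
seat px (np.float64(246.1927364483572), np.float64(197.6407717112307)) (245.68375, 197.75875)
[array([269.0083, 204.9733]), array([560.0421, 166.6689])]
[array([127.1357, 168.1924]), array([612.2093,  95.2232])]
```

Emit:
{"op": "move_arm", "data": {
  "series": [
    [22,26,0,5],
    [44,52,0,10],
    [66,78,0,15],
    [88,104,0,20],
    [110,130,0,25],
    [132,156,0,30],
    [154,182,0,35],
    [176,208,0,40]
  ],
  "gripper": 60
}}

```text
time: 1.57
ee_pos: [0.3272, 0.3755, 0.2315]
tool_rot: [[0.492, -0.87, 0.0], [-0.87, -0.492, 0.001], [-0.0, -0.001, -1.0]]
ft_force: [1.2, 0.1, 0.9]
grip_width: 0.703
grip_force: 0.0
```

```bash
cat > st.py <<'E'
from h import *
import sys
np.set_printoptions(precision=4,suppress=True)
s=env.sense();R=np.array(s["tool_rot"]);p=np.array(s["ee_pos"])
print("t",s["time"],"p",p,"xyaw",np.degrees(np.arctan2(R[1,0],R[0,0])),"j",np.round(s["joint_positions"],1),"F",np.array(s["ft_force"]),"T",np.array(s["torque"]),"w",s["grip_width"]*85.4,s["grip_force"])
if len(sys.argv)>3: print("to target (tool mm)",R.T@(np.array(sys.argv[1:4],float)-p)*1000)
E
python3 st.py .4705 -.0022 .16
```

```text
t 1.5667 p [0.3272 0.3755 0.2315] xyaw -60.50286556394435 j [ 71.6   3.7 -21.1   0.  -65.2 -42.1] F [1.2474 0.0977 0.8515] T [-0.0099 -0.1554  0.0206] w 60.036637722098114 0.0
to target (tool mm) [399.3524  61.2651  71.3516]
```

Emit:
{"op": "move_arm", "data": {
  "series": [
    [37,5.5,0,6.2],
    [74,11,0,12.4],
    [111,16.5,0,18.6],
    [148,22,0,24.8],
    [185,27.5,0,31],
    [222,33,0,37.2],
    [259,38.5,0,43.4],
    [296,44,0,49.5]
  ]
}}

```text
time: 2.23
ee_pos: [0.4358, 0.0965, 0.2319]
tool_rot: [[-0.343, -0.939, 0.001], [-0.939, 0.343, 0.001], [-0.001, -0.001, -1.0]]
ft_force: [0.5, 1.0, 0.1]
grip_width: 0.704
grip_force: 0.0
```

```bash
python3 st.py .4705 -.0022 .14
```

```text
t 2.2333 p [0.4358 0.0965 0.2319] xyaw -110.05123773838736 j [ 37.9  -1.7 -26.6   0.  -65.  -58. ] F [0.4842 0.9618 0.1108] T [ 0.0258 -0.1651  0.0238] w 60.14058470312536 0.0
to target (tool mm) [ 80.9164 -66.3896  91.8298]
```

Emit:
{"op": "move_arm", "data": {
  "series": [
    [24,-20,0,0],
    [48,-40,0,0],
    [72,-60,15,0],
    [81,-66.5,40,0],
    [81,-66.5,65,0],
    [81,-66.5,85,0],
    [81,-66.5,92,0],
    [81,-66.5,92,0]
  ],
  "gripper": 45
}}

```text
time: 2.9
ee_pos: [0.4697, -0.001, 0.138]
tool_rot: [[-0.339, -0.941, -0.003], [-0.941, 0.339, -0.001], [0.002, 0.002, -1.0]]
ft_force: [0.7, 0.5, 0.4]
grip_width: 0.527
grip_force: 0.0
```

```bash
python3 st.py .4705 -.0022 .096; python3 - <<'E'
from h import *
S=np.mean([env.capture("side")["frame"].astype(float) for _ in range(4)],0)[:,:,::-1].astype(np.uint8)
T=env.capture("top")["frame"][:,:,::-1]
cv2.imwrite("pics/c3.png",np.hstack([cv2.resize(S[165:215,220:270],(400,400),interpolation=2),cv2.resize(T[160:230,215:285],(400,400),interpolation=2)]))
E
```

```text
t 2.9 p [ 0.4697 -0.001   0.138 ] xyaw -109.78832633967309 j [ 24.    6.2 -31.8  -0.  -52.2 -43.8] F [0.661  0.4649 0.4392] T [-0.0045  0.0589 -0.0381] w 44.98352546193825 0.0
to target (tool mm) [ 0.78   -1.2823 41.9813]
```

View pics/c3.png

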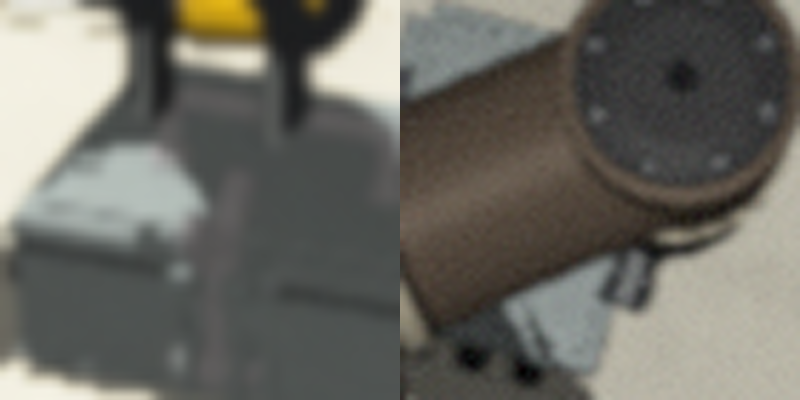

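The left half shows the fingers straddling the wing plate, which is near (235,175), with the finger tips at (150,110) and (285,135). I'll go down and close gently.

Emit:
{"op": "move_arm", "data": {
  "series": [
    [1,-1,10,0],
    [1,-1,20,0],
    [1,-1,30,0],
    [1,-1,37,0],
    [1,-1,40,0],
    [1,-1,40,0]
  ]
}}

```text
time: 3.65
ee_pos: [0.4712, -0.0017, 0.0992]
tool_rot: [[-0.338, -0.941, -0.0], [-0.941, 0.338, -0.0], [0.0, 0.0, -1.0]]
ft_force: [-0.8, -0.1, 0.5]
grip_width: 0.526
grip_force: 0.0
```

Emit:
{"op": "move_arm", "data": {
  "series": [
    [0,0,0,0],
    [0,0,0,0],
    [0,0,0,0],
    [0,0,0,0],
    [0,0,0,0],
    [0,0,0,0]
  ],
  "gripper": 0,
  "grip_force": 20
}}

```text
time: 4.15
ee_pos: [0.4708, -0.0016, 0.0998]
tool_rot: [[-0.339, -0.941, -0.0], [-0.941, 0.339, 0.0], [-0.0, 0.0, -1.0]]
ft_force: [-4.0, 2.5, 4.6]
grip_width: 0.111
grip_force: 21.2
```

```bash
python3 st.py .4705 -.0022 .096
```

```text
t 4.15 p [ 0.4708 -0.0016  0.0998] xyaw -109.79177651724413 j [ 23.8   9.  -34.6  -0.  -46.4 -43.6] F [-3.9959  2.4904  4.6308] T [ 1.0272  1.6393 -0.0786] w 9.449792135457026 21.152310222387314
to target (tool mm) [0.6922 0.0993 3.8414]
```

Emit:
{"op": "move_arm", "data": {
  "series": [
    [0,0,0,0],
    [0,0,-0.2,-6],
    [0,0,-0.4,-12],
    [0,0,-0.6,-18],
    [0,0,-0.7,-24],
    [0,0,-0.9,-30],
    [0,0,-1.1,-36],
    [0,0,-1.1,-36]
  ],
  "grip_force": 50
}}

```text
time: 4.82
ee_pos: [0.4707, -0.0017, 0.1008]
tool_rot: [[0.284, -0.959, -0.001], [-0.959, -0.284, 0.0], [-0.0, 0.0, -1.0]]
ft_force: [-4.9, 2.2, 5.8]
grip_width: 0.092
grip_force: 48.9
```

```bash
python3 st.py
```

```text
t 4.8167 p [ 0.4707 -0.0017  0.1008] xyaw -73.51414070051767 j [ 23.8   9.  -34.5  -0.  -46.6  -7.3] F [-4.8952  2.1767  5.8354] T [0.7646 1.8095 0.0078] w 7.875034680996965 48.85701298713684
```

Emit:
{"op": "move_arm", "data": {
  "series": [
    [0,0,-0.2,-7],
    [0,0,-0.4,-14],
    [0,0,-0.4,-14],
    [0.9,0.5,-0.4,-14],
    [1.7,1,-0.4,-14],
    [2.6,1.5,-0.4,-14],
    [2.6,1.5,-0.4,-14]
  ]
}}

```text
time: 5.4
ee_pos: [0.4703, -0.0037, 0.1012]
tool_rot: [[0.5, -0.866, 0.0], [-0.866, -0.5, 0.002], [-0.002, -0.001, -1.0]]
ft_force: [-6.0, 8.8, 6.1]
grip_width: 0.097
grip_force: 49.0
```

```bash
python3 st.py
```

```text
t 5.4 p [ 0.4703 -0.0037  0.1012] xyaw -59.98677368862201 j [ 23.5   8.9 -34.5  -0.1 -46.6   6.6] F [-6.0443  8.8237  6.111 ] T [3.3733 2.3476 0.0625] w 8.242554594178658 48.995825350284576
```

Emit:
{"op": "move_arm", "data": {
  "series": [
    [-2.1,-2.1,0,0],
    [-2.1,-2.1,-0.2,-7],
    [-2.1,-2.1,-0.4,-14],
    [-2.1,-2.1,-0.4,-14],
    [-0.7,-0.7,-0.4,-14],
    [0,0,-0.4,-14],
    [0,0,-0.4,-14]
  ]
}}

```text
time: 5.98
ee_pos: [0.4702, -0.0038, 0.1016]
tool_rot: [[0.695, -0.719, 0.0], [-0.719, -0.695, 0.002], [-0.001, -0.001, -1.0]]
ft_force: [-6.8, 8.3, 6.4]
grip_width: 0.092
grip_force: 49.1
```

```bash
cat >> st.py <<'E'
f=np.array([-.25,-.968,0]);c=np.array([.4707,-.0017,0]);F=np.array(s["ft_force"])
d=np.arctan2(R[1,0],R[0,0])+np.radians(104.5)
print("out mm",(p-c)@f*1e3,"Fback",-F@f,"Flat",F@[.968,-.25,0],"per-mm x,y",np.cos(d),np.sin(d),"turned",np.degrees(d)+5.3)
E
python3 st.py
```

```text
t 5.9833 p [ 0.4702 -0.0038  0.1016] xyaw -45.988757061094496 j [ 23.5   8.8 -34.5  -0.1 -46.6  20.6] F [-6.7761  8.3001  6.3625] T [3.2522 2.3066 0.1382] w 7.825292603595144 49.12374705076218
out mm 2.122925664183314 Fback 6.340453038811527 Flat -8.634295937611087 per-mm x,y 0.5223312442317184 0.8527426758989753 turned 63.8112429389055
```

Emit:
{"op": "move_arm", "data": {
  "series": [
    [-1.6,-2.6,0,0],
    [-1.6,-2.6,-0.2,-7],
    [-1.6,-2.6,-0.4,-14],
    [-1.6,-2.6,-0.4,-14],
    [-0.5,-0.8,-0.4,-14],
    [0.5,0.9,-0.4,-14],
    [0.5,0.9,-0.4,-14]
  ]
}}

```text
time: 6.57
ee_pos: [0.4702, -0.0043, 0.102]
tool_rot: [[0.848, -0.53, 0.001], [-0.53, -0.848, 0.003], [-0.001, -0.003, -1.0]]
ft_force: [-6.9, 11.3, 5.2]
grip_width: 0.093
grip_force: 49.4
```

```bash
python3 st.py
```

```text
t 6.5667 p [ 0.4702 -0.0043  0.102 ] xyaw -31.996754784852982 j [ 23.4   8.8 -34.5  -0.2 -46.6  34.7] F [-6.9236 11.2704  5.1716] T [4.3349 2.4106 0.1387] w 7.935289510749884 49.36294466257095
out mm 2.646117228465754 Fback 9.178869886342316 Flat -9.519688047036313 per-mm x,y 0.3006517807902379 0.9537339811014698 turned 77.80324521514702
```

Emit:
{"op": "move_arm", "data": {
  "series": [
    [-2.2,-3.5,0,0],
    [-2.2,-3.5,-0.2,-7],
    [-2.2,-3.5,-0.4,-14],
    [-2.2,-3.5,-0.4,-14],
    [-1.6,-1.6,-0.4,-14],
    [-1,0.3,-0.4,-14],
    [-1,0.3,-0.4,-14]
  ]
}}

```text
time: 7.15
ee_pos: [0.47, -0.0043, 0.1024]
tool_rot: [[0.951, -0.31, 0.002], [-0.31, -0.951, 0.002], [0.001, -0.003, -1.0]]
ft_force: [-1.8, 7.6, 3.5]
grip_width: 0.093
grip_force: 49.7
```

```bash
python3 st.py
```

```text
t 7.15 p [ 0.47   -0.0043  0.1024] xyaw -18.071102969482954 j [ 23.5   8.7 -34.6  -0.1 -46.6  48.5] F [-1.7816  7.6419  3.4704] T [3.5754 1.1613 0.1197] w 7.972079396796992 49.69187378883362
out mm 2.683159166122175 Fback 6.951943646903194 Flat -3.635102504353286 per-mm x,y 0.06228715845437092 0.9980582697877314 turned 91.72889703051705
```

Emit:
{"op": "move_arm", "data": {
  "series": [
    [-0.2,-4,0,0],
    [-0.2,-4,-0.2,-7],
    [-0.2,-4,-0.4,-14],
    [-0.2,-4,-0.4,-14],
    [-0.1,-2,-0.4,-14],
    [0,0,-0.4,-14],
    [0,0,-0.4,-14]
  ]
}}

```text
time: 7.73
ee_pos: [0.47, -0.0045, 0.1028]
tool_rot: [[0.997, -0.071, 0.002], [-0.071, -0.997, 0.002], [0.002, -0.002, -1.0]]
ft_force: [-2.3, 8.4, 4.2]
grip_width: 0.094
grip_force: 49.9
```

```bash
python3 st.py
```

```text
t 7.7333 p [ 0.47   -0.0045  0.1028] xyaw -4.0661015550822865 j [ 23.5   8.6 -34.5  -0.1 -46.7  62.5] F [-2.3465  8.4422  4.2074] T [3.2396 0.9658 0.0698] w 7.992951134392056 49.85814034938812
out mm 2.89091274819579 Fback 7.585464000110792 Flat -4.382003139540373 per-mm x,y -0.1811010333311327 0.9834644964239411 turned 105.73389844491771
```

Emit:
{"op": "move_arm", "data": {
  "series": [
    [0,-1,0,0],
    [0,-1,0,0],
    [-0.2,1,0,0],
    [-0.5,2.5,0,0],
    [-0.6,3,0,0],
    [-0.6,3,0,0]
  ],
  "gripper": 14
}}

```text
time: 8.23
ee_pos: [0.4681, -0.0089, 0.1022]
tool_rot: [[0.998, -0.067, -0.001], [-0.067, -0.998, -0.001], [-0.001, 0.001, -1.0]]
ft_force: [0.2, -2.0, 0.6]
grip_width: 0.16
grip_force: 0.2
```

```bash
python3 st.py
```

```text
t 8.2333 p [ 0.4681 -0.0089  0.1022] xyaw -3.8306201327243987 j [ 23.1   8.6 -34.7   0.  -46.7  63. ] F [ 0.2438 -2.041   0.5792] T [-0.1127 -0.0114 -0.0199] w 13.69043117656801 0.1930869007628644
out mm 7.617679737015132 Fback -1.914693224527223 Flat 0.7462506702116078 per-mm x,y -0.18514145886965788 0.9827118805670433 turned 105.9693798672756
```

Emit:
{"op": "move_arm", "data": {
  "series": [
    [-0.2,1,0,0],
    [-0.4,2,0,0],
    [-0.4,2,0,0],
    [-0.4,2,0,0]
  ]
}}

```text
time: 8.57
ee_pos: [0.4678, -0.0106, 0.1023]
tool_rot: [[0.998, -0.066, -0.0], [-0.066, -0.998, -0.0], [-0.0, 0.0, -1.0]]
ft_force: [0.3, -0.2, 0.4]
grip_width: 0.165
grip_force: 0.2
```

```bash
python3 st.py
```

```text
t 8.5667 p [ 0.4678 -0.0106  0.1023] xyaw -3.7895517969593717 j [ 22.9   8.6 -34.8   0.  -46.7  63.3] F [ 0.3352 -0.2121  0.3656] T [-0.1321  0.035  -0.0232] w 14.096274543322503 0.19900819606846198
out mm 9.308594735191432 Fback -0.12147733399430312 Flat 0.3774933188361841 per-mm x,y -0.1858457971885789 0.982578922869477 turned 106.01044820304062
```

Emit:
{"op": "move_arm", "data": {
  "series": [
    [0,0,0,0],
    [0,0,2,0],
    [0,0,4,0],
    [0,0,4,0],
    [-1.5,8,4,0],
    [-3,15,4,0],
    [-3.9,20.5,4,0],
    [-3.9,20.5,4,0]
  ],
  "gripper": 50
}}

```text
time: 9.23
ee_pos: [0.4622, -0.0316, 0.0984]
tool_rot: [[0.998, -0.067, -0.0], [-0.067, -0.998, 0.0], [-0.0, -0.0, -1.0]]
ft_force: [-0.2, 0.5, -0.4]
grip_width: 0.587
grip_force: 0.0
```

```bash
python3 st.py;python3 - <<'E'
from h import *
S=np.mean([env.capture("side")["frame"].astype(float) for _ in range(4)],0)[:,:,::-1].astype(np.uint8)
T=env.capture("top")["frame"][:,:,::-1]
cv2.imwrite("pics/c4.png",np.hstack([cv2.resize(S[165:215,220:270],(400,400),interpolation=2),cv2.resize(T[160:230,215:285],(400,400),interpolation=2)]))
E
```

```text
t 9.2333 p [ 0.4622 -0.0316  0.0984] xyaw -3.828702626662922 j [ 20.5   8.5 -35.6  -0.  -46.   65.6] F [-0.2361  0.4957 -0.4138] T [-0.0202 -0.0121 -0.0604] w 50.15519316291114 0.0
out mm 31.028904841639562 Fback 0.4207673838864387 Flat -0.3524866781589563 per-mm x,y -0.18517434698223462 0.9827056839256111 turned 105.97129737333708
```

View pics/c4.png

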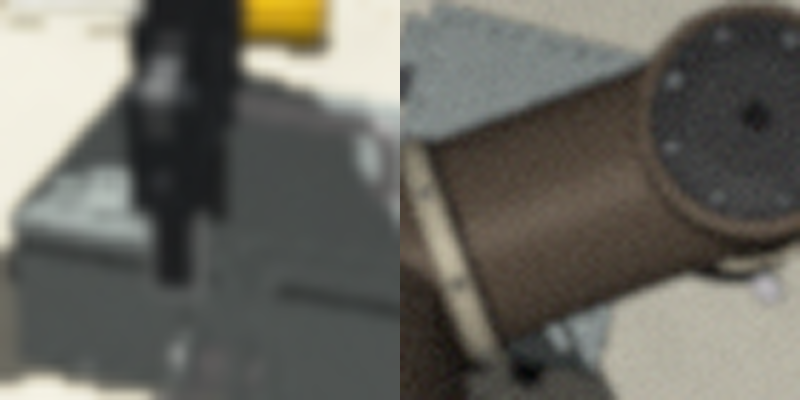

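The front finger at (175,250) hides the nut in this view, so I'll go on by feel, in small steps.

Emit:
{"op": "move_arm", "data": {
  "series": [
    [-0.4,2,0,0],
    [-0.8,4,0,0],
    [-1.1,6,0,0],
    [-1.1,6,0,0]
  ]
}}

```text
time: 9.82
ee_pos: [0.461, -0.0367, 0.0984]
tool_rot: [[0.998, -0.066, -0.0], [-0.066, -0.998, -0.0], [-0.0, 0.0, -1.0]]
ft_force: [-0.6, -0.3, 0.2]
grip_width: 0.584
grip_force: 0.0
```

```bash
python3 st.py
```

```text
t 9.8167 p [ 0.461  -0.0367  0.0984] xyaw -3.775724077177033 j [ 19.9   8.4 -35.7  -0.  -46.   66.3] F [-0.589  -0.3332  0.1923] T [-0.0012 -0.0122  0.0332] w 49.894504764928726 0.0
out mm 36.31271363062828 Fback -0.46976342052968223 Flat -0.48684150305118 per-mm x,y -0.1860829266227782 0.9825340423718161 turned 106.02427592282297
```

Emit:
{"op": "move_arm", "data": {
  "series": [
    [-0.7,4,0,0],
    [-1.5,8,0,0],
    [-2.2,12,0,0],
    [-3,16,0,0],
    [-3.7,20,0,0],
    [-3.7,20,0,0],
    [-3.7,20,-25,0],
    [-3.7,20,-60,0]
  ]
}}

```text
time: 10.48
ee_pos: [0.4539, -0.0568, 0.1566]
tool_rot: [[0.998, -0.067, -0.006], [-0.067, -0.998, -0.001], [-0.006, 0.002, -1.0]]
ft_force: [2.5, 0.3, -0.0]
grip_width: 0.586
grip_force: 0.0
```

Emit:
{"op": "move_arm", "data": {
  "series": [
    [3,-16,-20,0],
    [9,-48,-20,0],
    [15,-80,-20,0],
    [21,-112,-20,0],
    [21,-112,-20,0],
    [21,-112,-20,0]
  ]
}}

```text
time: 10.98
ee_pos: [0.4847, 0.0555, 0.1782]
tool_rot: [[0.998, -0.063, -0.0], [-0.063, -0.998, -0.0], [-0.0, 0.0, -1.0]]
ft_force: [-0.5, -0.4, 0.3]
grip_width: 0.581
grip_force: 0.0
```

```bash
python3 st.py .4887 .0685 .15;python3 - <<'E'
from h import *
S=np.mean([env.capture("side")["frame"].astype(float) for _ in range(4)],0)[:,:,::-1].astype(np.uint8)
T=env.capture("top")["frame"][:,:,::-1]
cv2.imwrite("pics/c5.png",np.hstack([cv2.resize(S[165:225,220:280],(400,400),interpolation=2),cv2.resize(T[160:230,215:285],(400,400),interpolation=2)]))
E
```

```text
t 10.9833 p [0.4847 0.0555 0.1782] xyaw -3.6350935703466853 j [ 29.7   5.3 -26.8  -0.  -57.9  56.7] F [-0.525  -0.4487  0.3176] T [-0.0647  0.0272  0.0468] w 49.63503452063101 0.0
to target (tool mm) [  3.1813 -13.2447  28.2188]
out mm -58.85522626217465 Fback -0.5655582151582481 Flat -0.39606598621752165 per-mm x,y -0.1884939594673752 0.9820743491428292 turned 106.16490642965331
```

View pics/c5.png

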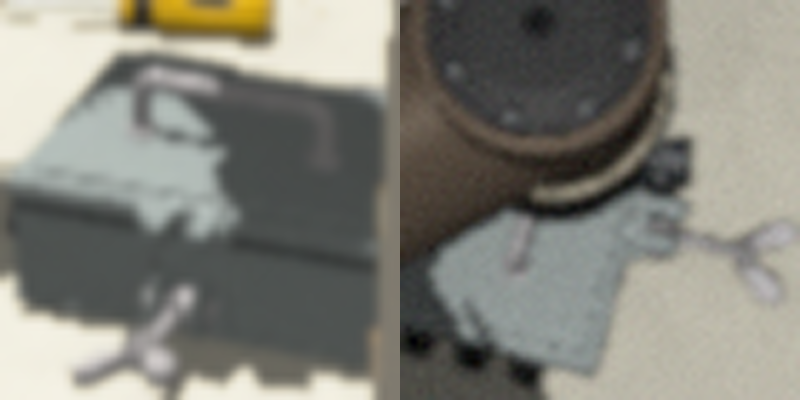

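The eyebolt hangs out and down, with the nut at side crop (150,340). The handle runs from crop (140,75) to (330,95) and is clear to grasp.

Emit:
{"op": "move_arm", "data": {
  "series": [
    [1,-5,5,4],
    [2,-10,15,8],
    [3.2,-13.2,30,10.9],
    [3.2,-13.2,50,10.9],
    [3.2,-13.2,65,10.9],
    [3.2,-13.2,75,10.9],
    [3.2,-13.2,78,10.9],
    [3.2,-13.2,78,10.9]
  ]
}}

```text
time: 11.9
ee_pos: [0.4883, 0.0665, 0.1]
tool_rot: [[0.967, -0.254, -0.001], [-0.254, -0.967, -0.001], [-0.001, 0.001, -1.0]]
ft_force: [0.1, 0.6, 0.3]
grip_width: 0.589
grip_force: 0.0
```

Emit:
{"op": "move_arm", "data": {
  "series": [
    [0,0,0,0],
    [0,0,0,0],
    [0,0,0,0],
    [0,0,0,0],
    [0,0,0,0],
    [0,0,0,0]
  ],
  "gripper": 0,
  "grip_force": 30
}}

```text
time: 12.4
ee_pos: [0.4906, 0.0717, 0.1015]
tool_rot: [[0.967, -0.253, 0.005], [-0.253, -0.967, 0.007], [0.003, -0.008, -1.0]]
ft_force: [-3.4, 21.1, -1.6]
grip_width: 0.098
grip_force: 31.2
```

```bash
python3 st.py .4887 .0685 .10
```

```text
t 12.4 p [0.4906 0.0717 0.1015] xyaw -14.650907426082322 j [ 30.9  10.9 -31.7  -0.3 -46.9  44.6] F [-3.4453 21.0951 -1.5533] T [7.6122 1.1537 0.0549] w 8.362669355580742 31.186392903327942
to target (tool mm) [-1.0614  3.557   1.4819]
out mm -75.99423133957548 Fback 19.55876725851911 Flat -8.608867023437764 per-mm x,y 0.0026338284056695916 0.9999965314679494 turned 95.14909257391767
```

Emit:
{"op": "move_arm", "data": {
  "series": [
    [0,-3,0,0],
    [0,-5.5,0,0],
    [0,-8,-5,0],
    [0,-10.4,-9.7,0],
    [0,-13,-14.4,0],
    [0,-16.2,-18.8,0],
    [0,-19.4,-23.2,0],
    [0,-22.9,-27.3,0]
  ],
  "grip_force": 40
}}

```text
time: 13.07
ee_pos: [0.4945, 0.0872, 0.1279]
tool_rot: [[0.967, -0.253, -0.0], [-0.253, -0.967, -0.003], [0.0, 0.003, -1.0]]
ft_force: [6.5, -12.6, -3.4]
grip_width: 0.097
grip_force: 39.1
```

```bash
python3 st.py
```

```text
t 13.0667 p [0.4945 0.0872 0.1279] xyaw -14.672668451664899 j [ 32.6   9.9 -29.    0.2 -51.3  42.6] F [  6.4605 -12.6315  -3.4055] T [-4.7893 -2.1567  0.0707] w 8.28077857937389 39.10757124423981
out mm -92.03384892362415 Fback -10.612174688480694 Flat 9.411688494635701 per-mm x,y 0.0030136284342476465 0.9999954590115199 turned 95.12733154833509
```

Emit:
{"op": "move_arm", "data": {
  "series": [
    [0,-6.5,-7.8,0],
    [0,-14.8,-14.8,0],
    [0,-23.7,-20.9,0],
    [0,-33.2,-26.2,0],
    [0,-43.2,-30.4,0],
    [0,-53.6,-33.6,0],
    [0,-58.8,-34.8,0],
    [0,-58.8,-34.8,0]
  ]
}}

```text
time: 13.73
ee_pos: [0.5099, 0.1445, 0.1656]
tool_rot: [[0.968, -0.252, 0.002], [-0.252, -0.968, -0.003], [0.002, 0.003, -1.0]]
ft_force: [-6.7, -8.1, 21.8]
grip_width: 0.094
grip_force: 41.9
```

```bash
python3 st.py
```

```text
t 13.7333 p [0.5099 0.1445 0.1656] xyaw -14.61660489555126 j [ 37.2  10.  -23.    0.2 -57.   38.1] F [-6.6663 -8.0938 21.7816] T [-3.401   2.1564 -0.0453] w 8.019125480434754 41.88674211502075
out mm -151.30330236226592 Fback -9.501405391071053 Flat -4.4295223276220295 per-mm x,y 0.002035137946459919 0.9999979291046251 turned 95.18339510444873
```

Emit:
{"op": "move_arm", "data": {
  "series": [
    [0,0,0,0],
    [0,0,0,0],
    [0,0,0,0],
    [0,0,-4,0],
    [0,0,-15,0],
    [0,0,-35,0],
    [0,0,-65,0],
    [0,0,-100,0]
  ],
  "gripper": 20
}}

```text
time: 14.4
ee_pos: [0.5083, 0.1458, 0.2623]
tool_rot: [[0.967, -0.253, -0.003], [-0.253, -0.967, -0.002], [-0.003, 0.003, -1.0]]
ft_force: [1.0, 0.6, 1.5]
grip_width: 0.234
grip_force: 0.0
```

```bash
python3 st.py;python3 - <<'E'
from h import *
S=np.mean([env.capture("side")["frame"].astype(float) for _ in range(4)],0)[:,:,::-1].astype(np.uint8)
cv2.imwrite("pics/c6.png",cv2.resize(S[140:230,195:285],(540,540),interpolation=2))
E
```

```text
t 14.4 p [0.5083 0.1458 0.2623] xyaw -14.673805689029658 j [ 37.2   5.7 -14.7  -0.  -69.8  38.1] F [1.0342 0.6335 1.5419] T [ 0.1332 -0.1119 -0.0015] w 19.981301816955845 0.0
out mm -152.1348730334993 Fback 0.8718242246132782 Flat 0.8427648748234167 per-mm x,y 0.003033476879912546 0.9999953989984249 turned 95.12619431097033
```

View pics/c6.png

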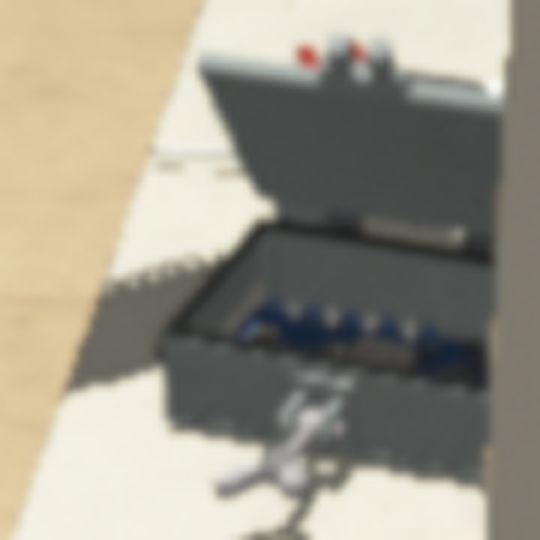

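The lid stands open, with its front edge at crop (205,60) to (500,95). The card inside shows, the eyebolt hangs at (280,470), and the gripper is clear.

```bash
python3 -c "
from plant import env
print(env.sign_off())"
```

```text
the job is handed in; nothing more can be done
None
```

The box is open and handed in: the nut came free after about 106 degrees (1.85 rad), the eyebolt hangs out and down, and the lid stands open by itself at about 0.95 rad, an angle worked out from the handle's travel; sign-off returned no verdict.

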